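# Point out the fracture for the test record

### The arm

A 7-joint arm with a two-finger parallel gripper is mounted at the origin on the work surface. World frame = base frame: x ahead of the robot, y to its left, z up, the work surface at z = 0. Lengths are in m, angles in rad, forces in N, time in s.
With the tool pointing down it reaches from about 0.4 to 0.9 m from the base axis. Payload 5.5 kg.
Tool frame: the origin (TCP) lies on the front face of the gripper's body, between the roots of the fingers; the fingertips stand 73 mm ahead of it and the grasp point (between the pads) lies robot.grip_point_offset ahead of it (robot.grip_point_offset is the distance from the TCP to the grasp point, in m); z points along the fingers, y is the line along which they close (so a half turn about z gives the same grasp; the last joint's range is limited). The gripper opens to 85 mm and grips with 20 to 120 N. Pads are 22 mm wide; open, the fingers measure 114 mm over their backs; the gripper's body (76 mm by 85 mm) begins 54 mm behind the grasp point. The pads swing forward as they close: fully open they stand 13 mm farther back than shut.
Start: joints at [1.591, 0.501, -0.427, 1.55, 0.221, 1.138, -0.21], TCP at [0.156, -0.631, 0.304] pointing down, gripper open.
Joint ranges: [-2.88, 2.88], [-0.31, 2.03], [-1.54, 1.56], [0.2, 2.42], [-1.41, 4.55], [0.19, 2.02], [-2.57, 2.57]. Speed limits (rad/s): [2.57, 2.57, 3.14, 3.14, 3.14, 3.14, 3.14].

### API

Orientations are given as [roll, pitch, yaw] about the fixed x, y, z axes, in that order (R = Rz(yaw) Ry(pitch) Rx(roll)).
In Python, from workcell import robot gives the robot as it stands.
- The arm moves only by the tool step_arm, never from a script. Its argument "increments" is a list of rows, each a list of 4 numbers: the shift along the tool's x, y, z scaled (see below), then the turn about the tool's z scaled (see below). In form: [[x, y, z, yaw], ...]. A call has exactly 10 rows; each row shifts and turns the commanded pose from where the row before left it, along the tool's axes as they then stand; what a row does not reach is not made up. The controller multiplies each number of a shift by 30 cm and each number of a turn by 360 degrees. A row lasts 1/12 s, in which the tool goes at most 41.7 mm and 7.16 degrees, less where a joint would pass 70% of its speed; a pose out of reach is approached as far as the arm can. A call with a number of a shift or a turn outside -1 to 1 is refused whole. A call with a gripper value outside its range is refused whole. "gripper" is the gripper command: -1 is shut, 1 is fully open, values between are in proportion, set as the call begins (left out, the last holds). The fingers move at their own pace and stop on an object; the grip force is fixed at half the most. Time passes only in rows, so rows that do not move let the fingers close, or fill a call up. It gives the time, the measured TCP pose, the force, the opening and the grip force at its end, in the units of the state.
- robot.get_obs(): the state, without advancing time (a new reading comes with each control period).
- robot.read_camera(name): name is "side" or "top" or "wrist"; returns a dict with "color" (480x640x3 uint8, red, green, blue), "fx", "fy", "cx", "cy" (pixels), "rvec" (rotation vector, rad) and "tvec" (3), from world to camera coordinates, as OpenCV has them; the wrist camera has in their place "hand_eye" (4x4, takes a point from camera to tool coordinates, whose origin is the TCP and whose axes are the flange's). Camera axes: x right, y down, z forward; pixel columns grow to the right and rows downward; lengths in m; the calibration is good to about 2 mm. A picture is of the moment at which its call begins: read the wrist's pose just before it. There is no depth.
- robot.finish_job(): hands the job in; it is judged then, once.
The state is a dict: "time": time; "q": joint angles; "qvel": joint speeds; "tau": joint torques, N m; "eef_pos": TCP position; "eef_rot": TCP orientation; "force": force on the tool from outside, world axes, zero at the start; "moment": the same for the moment, N m; "opening": finger opening in m; "grasp_force": force on a finger pad.
Only numpy, scipy, OpenCV 4.12 (cv2) and the standard library are available. Lean on these libraries where they do the work, as an engineer would, in place of code of your own. Each camera call takes 0.05 s, during which the arm holds its last target. There are 200 camera calls.

### The job

Record a short clip of the failed test specimen for the overhead camera: press the big button on the control box to start recording, then point at the break of the specimen that has come apart in two, and last press the small button to stop. To point, bring the fingertips directly above the gap between the two halves, one to three centimetres over it, and stay there for at least two seconds. Do not touch or lift any specimen, leave everything else where it is, and finish with both buttons let go.

Things in the scene. Friction and masses are not known exactly. Their poses are not given: they have to be found in the camera images.
- break_point (a point): the break of the broken specimen: the point in the middle of the 16 mm gap between its two halves, level with their top faces (12 mm above the desk). Its frame is half_long's: x runs along the specimen from half_long to half_short, z up. The gap lies well off the middle of the tray.
- half_long: the longer half of the broken aluminium tensile specimen, 112 mm long, 6 mm thick, loose: a 40 x 24 mm grip head at its -x end, tapering to a 12 mm wide waist that ends at the break, 56 mm in +x from the origin. Origin: centre of the underside. It lies flat on the floor of a shallow black tray (240 x 52 mm, 8 mm high, 3 mm floor and walls), which is fixed on a 3 mm grey bench mat; four such trays lie side by side, in any order, about 72 to 90 mm apart.
- half_short: the shorter half of the broken specimen, 58 mm long, 6 mm thick, loose: almost only its 40 x 24 mm grip head (at its +x end); its broken end is 29 mm in -x from the origin. Origin: centre of the underside. In the same tray, 16 mm away from half_long.
- spec_a: unbroken aluminium dog-bone specimen, 170 x 24 x 6 mm, 12 mm wide along the 70 mm waist. Origin: centre of the underside, x along it. It lies flat on the floor of its own shallow tray.
- spec_b: another unbroken specimen, the same as spec_a. It lies flat on the floor of its own shallow tray.
- spec_necked: an unbroken specimen like spec_a that has only necked: 14 mm of its waist is thinned to 8 mm, but it is still one piece. It lies flat on the floor of its own shallow tray.
- big_button (a joint): travel of the big push button (record): 0 is up, 0.006 m is fully down. A spring button that comes back up by itself: it starts to move at about 1.5 N and is fully down at 5 N.
- big_button_top (a point): centre of the top face of the big button, a grey disc 42 mm across in a black collar 58 mm across, on the control box; it is 62 mm above the desk when up and moves straight down. The collar's rim is 10 mm below the unpressed top, so a wide flat fingertip still presses it fully. The box is a fixed grey block 100 x 170 x 40 mm to the robot's left of the mat; its two buttons stand 90 to 93 mm apart, either one on either side.
- small_button (a joint): travel of the small push button (stop), with the same spring: 0 is up, 0.006 m is fully down, 5 N.
- small_button_top (a point): centre of the top face of the small button, a grey disc 20 mm across in a black collar 36 mm across, on the same box and at the same height, 62 mm above the desk.
- scriber: bystander: steel scriber, 140 x 10 x 10 mm, on the mat between the two middle trays. Origin: underside, near the middle.
- weight: bystander: brass knob weight, 24 mm across and 34 mm high, on the mat between the two middle trays, at their far ends. Origin: centre of the underside.
- mug: bystander: white mug, 80 mm across, 90 mm high, beyond the control box at the robot's left. Origin: centre of the underside.
- caliper: bystander: caliper, 230 mm long, 12 mm high, lying along x to the robot's right of the mat. Origin: underside, middle of the beam.
- bottle: bystander: white bottle, 50 mm across, 130 mm high, at the right beyond the caliper. Origin: centre of the underside.
Not all that is in view belongs to the job. Leave any blue, purple or red look-alike of the half_long alone.

How it is judged:
By the outcome, as a careful person would: the job done as asked, in the order asked, and still so for the second after the job is handed in, with the robot touching nothing.
It also fails if it takes over 56 s, if anything falls off the work surface, if the arm or the gripper's body presses on something with over 40 N, if the wrist force passes 120 N, or if a joint passes its speed limit or range.

## Working session

There is one attempt and no reset: what is moved stays moved. The work goes in short steps, Python scripts to look and compute and a tool call to move; the robot and the scene stay as the last step left them, time stands still between calls to the robot, and variables do not carry over. Pictures are saved under pics/ and viewed, at most 10 in all, crops included, and the job is handed in when it is done.

Besides the shell and the picture viewer there is one more tool, called after ">>>" by a JSON object that holds its "api" and its "payload". step_arm: Moves the arm, as the interface text tells. Its arguments: {"type":"object","properties":{"increments":{"type":"array"},"gripper":{"type":"number"}},"required":["increments"]}

```bash
mkdir -p pics; cat > h.py <<'E'
import numpy as np, cv2
from workcell import robot
def grab(n,f):
    c=robot.read_camera(n); cv2.imwrite(f,cv2.cvtColor(c["color"],cv2.COLOR_RGB2BGR)); return c
def ray(c,u,v,z):
    R=cv2.Rodrigues(np.array(c["rvec"],float))[0]; t=np.array(c["tvec"],float).ravel()
    o=-R.T@t; d=R.T@np.array([(u-c["cx"])/c["fx"],(v-c["cy"])/c["fy"],1.])
    return o+d*(z-o[2])/d[2]
E
python3 - <<'E'
from h import *
import pickle
o=robot.get_obs();print(o["time"],o["eef_pos"],o["eef_rot"],o["opening"],robot.grip_point_offset)
c=grab("top","pics/top.png");pickle.dump(c,open("top.pkl","wb"))
c=grab("side","pics/side.png");pickle.dump(c,open("side.pkl","wb"))
E
```

```text
0.0 [ 0.15611106 -0.63040659  0.30286279] [-3.13964333e+00 -7.98442428e-05  2.42828923e-01] 0.08521207168962891 0.0539
```

View pics/top.png

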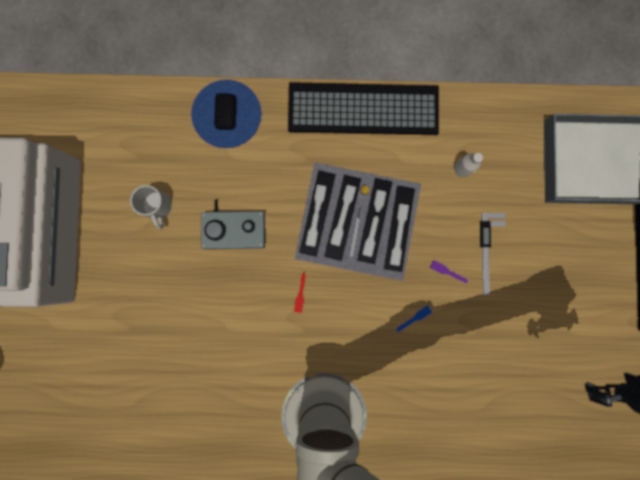

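View pics/side.png

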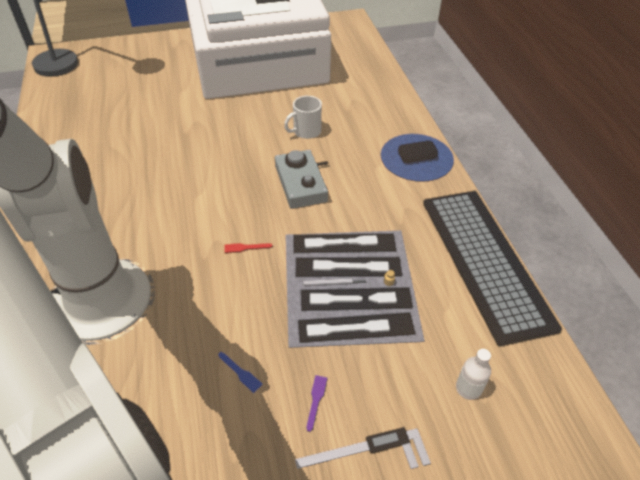

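The four candidate trays in the top view are centred near (316,215), (343,217), (375,222) and (399,235). The third shows a break near (378,208), and the side view agrees with a gap near (362,298) in its third tray. The big button is at about (214,230) and the small one at (248,226). I'll confirm in an enlarged crop and measure.

```bash
cat > m.py <<'E'
from h import *
import pickle
T=pickle.load(open("top.pkl","rb"));S=pickle.load(open("side.pkl","rb"))
def blobs(c,x0,y0,x1,y1,th,z):
    g=cv2.cvtColor(c["color"],cv2.COLOR_RGB2GRAY)[y0:y1,x0:x1]
    n,l,s,ce=cv2.connectedComponentsWithStats((g>th).astype(np.uint8),connectivity=4)
    for i in range(1,n):
        if 25<s[i,4]<700:
            p=np.argwhere(l==i)[:,::-1]+[x0,y0]
            w=np.array([ray(c,u,v,z)[:2] for u,v in p]); m=w.mean(0)
            e=np.linalg.svd(w-m,full_matrices=False)[2][0]; e*=np.sign(e[0]); k=(w-m)@e
            print(s[i,4],ce[i]+[x0,y0],m.round(4),"dir",e.round(3),"len",np.ptp(k).round(4),"ends",(m+e*k.min()).round(4),(m+e*k.max()).round(4))
print("top");blobs(T,300,165,420,280,150,.012)
print("side");blobs(S,290,232,420,342,150,.012)
for n,c,b,s in(("top",T,(214,230),(248,226)),("side",S,(296,158),(308,181))):
    print(n,ray(c,*b,.062).round(4),ray(c,*s,.062).round(4))
a=cv2.resize(T["color"][170:280,195:425],None,fx=3.4,fy=3.4,interpolation=cv2.INTER_CUBIC)
b=cv2.resize(S["color"][145:345,270:425],None,fx=2.5,fy=2.5,interpolation=cv2.INTER_CUBIC)
cv2.imwrite("pics/a.png",a[:,:,::-1]);cv2.imwrite("pics/b.png",b[:,:,::-1])
E
python3 m.py
```

```text
top
111 [319.36036036 195.62162162] [0.6077 0.021 ] dir [ 0.987 -0.163] len 0.0669 ends [0.5672 0.0277] [0.6332 0.0168]
270 [342.60740741 215.71851852] [ 0.5523 -0.0449] dir [ 0.966 -0.26 ] len 0.164 ends [ 0.4747 -0.024 ] [ 0.6331 -0.0666]
96 [379.32291667 199.75      ] [ 0.5989 -0.1474] dir [ 0.98  -0.199] len 0.0495 ends [ 0.5725 -0.142 ] [ 0.621  -0.1519]
264 [398.91666667 235.15909091] [ 0.5002 -0.2029] dir [ 0.989 -0.151] len 0.1635 ends [ 0.4214 -0.1909] [ 0.5831 -0.2156]
147 [312.42176871 232.16326531] [0.5047 0.0388] dir [ 0.988 -0.157] len 0.0944 ends [0.4709 0.0442] [0.5641 0.0293]
157 [370.15923567 240.66242038] [ 0.4835 -0.1225] dir [ 0.975 -0.224] len 0.102 ends [ 0.4454 -0.1138] [ 0.5449 -0.1366]
side
97 [314.19587629 232.43298969] [0.4957 0.0712] dir [ 0.978 -0.206] len 0.1457 ends [0.4392 0.0831] [0.5817 0.053 ]
485 [340.11134021 240.79793814] [0.5489 0.0312] dir [ 0.985 -0.17 ] len 0.17 ends [0.4667 0.0454] [0.6342 0.0164]
605 [353.67933884 266.01818182] [ 0.5584 -0.0495] dir [ 0.948 -0.318] len 0.1815 ends [ 0.4705 -0.02  ] [ 0.6425 -0.0777]
231 [327.00865801 280.52813853] [ 0.4894 -0.0757] dir [ 0.985 -0.175] len 0.1093 ends [ 0.4367 -0.0663] [ 0.5443 -0.0855]
238 [383.27310924 297.08823529] [ 0.5966 -0.1475] dir [ 0.988 -0.152] len 0.0579 ends [ 0.5654 -0.1427] [ 0.6226 -0.1515]
377 [330.43766578 297.9734748 ] [ 0.4847 -0.1233] dir [ 0.973 -0.231] len 0.1104 ends [ 0.4417 -0.1131] [ 0.5491 -0.1386]
692 [347.28757225 327.13583815] [ 0.5    -0.2032] dir [ 0.989 -0.151] len 0.1704 ends [ 0.4164 -0.1904] [ 0.5848 -0.2161]
top [0.5017 0.3004 0.062 ] [0.5139 0.2104 0.062 ]
side [0.5001 0.2894 0.062 ] [0.5102 0.1974 0.062 ]
```

View pics/a.png

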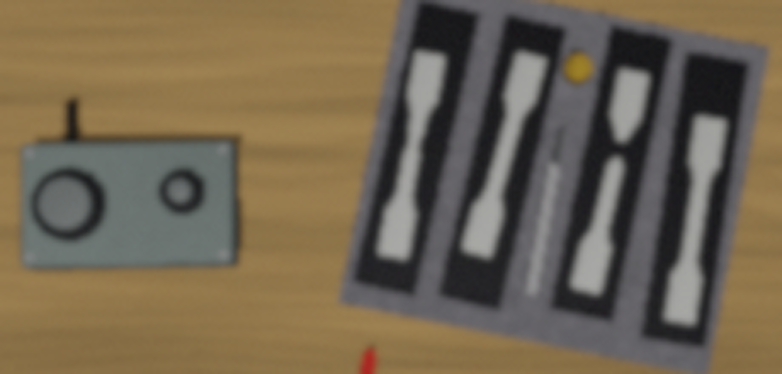

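View pics/b.png

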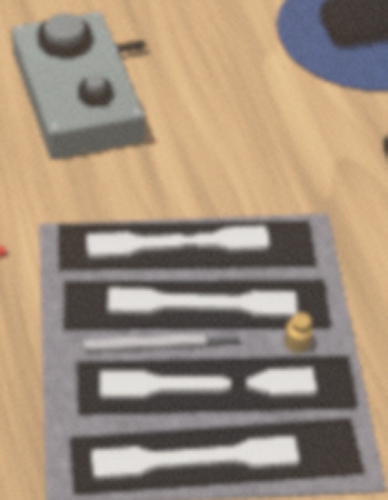

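The crop confirms it. The tray 3 specimen, with its gap at crop (620,150), i.e. pixel (377,214), is in two pieces. Tray 1's (410,150 in the crop) is only necked, and trays 2 and 4 are whole. Both views put the break at about (0.558, -0.140), with a gap of about 16.8 mm in the side view. Buttons from the top view are big (0.502, 0.299) and small (0.514, 0.210), 91 mm apart, which fits. Now moving.

>>> {"api": "step_arm", "payload": {"increments": [[0.1,-0.066,0,0],[0.1,-0.066,0,0],[0.1,-0.066,0,0],[0.1,-0.066,0,0],[0.1,-0.066,0,0],[0.1,-0.066,0,0],[0.1,-0.066,0,0],[0.1,-0.066,0,0],[0.1,-0.066,0,0],[0.1,-0.066,0,0]], "gripper": -1}}

```text
time: 0.93
eef_pos: [0.4005, -0.3651, 0.3037]
eef_rot: [-3.141, 0.0, 0.243]
force: [0.6, -0.7, -0.5]
opening: -0.0001
grasp_force: 0.0
```

```bash
cat > g.py <<'E'
from h import *
import sys
o=robot.get_obs();p=np.array(o["eef_pos"]);y=o["eef_rot"][2];d=np.array(eval(sys.argv[1]))-p
print(o["time"],p.round(4),np.round(o["eef_rot"],3),"q",np.round(o["q"],2),"F",np.round(o["force"],1),o["opening"])
t=np.array([d[0]*np.cos(y)+d[1]*np.sin(y),d[0]*np.sin(y)-d[1]*np.cos(y),-d[2]]);print("tool units",(t/.3).round(4))
E
python3 g.py "[.55,-.1,.3]"
```

```text
0.9333 [ 0.4005 -0.3651  0.3037] [-3.141  0.     0.243] q [ 1.16  0.33 -0.58  1.82  0.2   1.05 -0.82] F [ 0.6 -0.7 -0.5] -0.00011252933811770693
tool units [ 0.6959 -0.738   0.0123]
```

>>> {"api": "step_arm", "payload": {"increments": [[0.07,-0.074,0,0],[0.07,-0.074,0,0],[0.07,-0.074,0,0],[0.07,-0.074,0,0],[0.07,-0.074,0,0],[0.07,-0.074,0,0],[0.07,-0.074,0,0],[0.07,-0.074,0,0],[0.07,-0.074,0,0],[0.07,-0.074,0,0]]}}

```text
time: 1.77
eef_pos: [0.5506, -0.0994, 0.3036]
eef_rot: [-3.141, 0.001, 0.243]
force: [0.6, -0.3, 0.0]
opening: 0.0003
grasp_force: 0.0
```

```bash
python3 g.py "[.502,.255,.3]"
```

```text
1.7667 [ 0.5506 -0.0994  0.3036] [-3.141e+00  1.000e-03  2.430e-01] q [ 0.68  0.38 -0.69  1.78  0.27  1.08 -1.43] F [ 0.6 -0.3  0. ] 0.0002823070534962949
tool units [ 0.1266 -1.1855  0.0119]
```

>>> {"api": "step_arm", "payload": {"increments": [[0.0127,-0.118,0,0],[0.0127,-0.118,0,0],[0.0127,-0.118,0,0],[0.0127,-0.118,0,0],[0.0127,-0.118,0,0],[0.0127,-0.118,0,0],[0.0127,-0.118,0,0],[0.0127,-0.118,0,0],[0.0127,-0.118,0,0],[0.0127,-0.118,0,0]]}}

```text
time: 2.6
eef_pos: [0.5016, 0.2535, 0.3036]
eef_rot: [3.141, 0.0, 0.242]
force: [0.6, -0.3, -0.2]
opening: 0.0
grasp_force: 0.0
```

```bash
python3 - <<'E'
from h import *
import pickle
o=robot.get_obs();c=grab("wrist","pics/w.png");pickle.dump((o,c),open("w.pkl","wb"))
print(o["eef_pos"],o["eef_rot"],np.round(o["q"],2),np.round(c["hand_eye"],3))
E
```

```text
[0.50159187 0.25348164 0.30361772] [3.14118443e+00 4.65495775e-04 2.42475108e-01] [ 0.11  0.42 -0.79  1.77  0.33  1.1  -2.12] [[ 0.001 -0.959 -0.283  0.073]
 [ 1.     0.001 -0.001 -0.002]
 [ 0.001 -0.283  0.959 -0.069]
 [ 0.     0.     0.     1.   ]]
```

View pics/w.png

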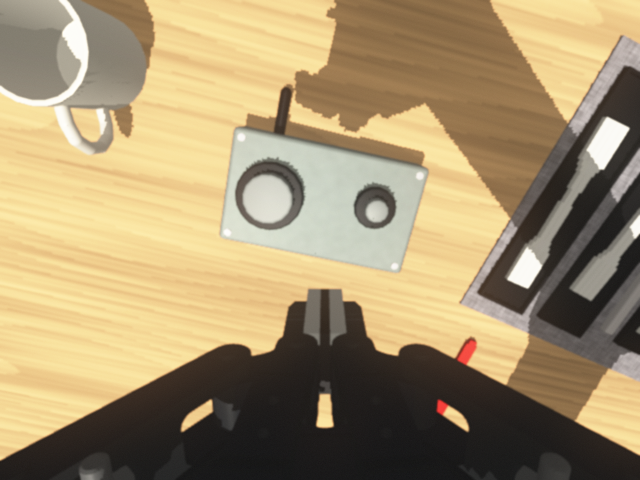

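In the wrist view the big disc is centred near (268,197) and the small one near (376,210), with the shut fingertips at (325,300). I'll cast these rays onto z = 0.062.

```bash
cat > w.py <<'E'
from h import *
import pickle
from scipy.spatial.transform import Rotation as Rn
o,c=pickle.load(open("w.pkl","rb"));H=np.array(c["hand_eye"])
R=Rn.from_euler("xyz",o["eef_rot"]).as_matrix();p=np.array(o["eef_pos"])
def wr(u,v,z):
    d=R@H[:3,:3]@np.array([(u-c["cx"])/c["fx"],(v-c["cy"])/c["fy"],1]);q=p+R@H[:3,3]
    return q+d*(z-q[2])/d[2]
# brightest region within collar
g=cv2.cvtColor(c["color"],cv2.COLOR_RGB2GRAY)
for n,(u,v),h in(("big",(268,197),24),("small",(376,210),11)):
    m=np.zeros_like(g);m[v-h-3:v+h+4,u-h-3:u+h+4]=1;m=((g>130)&(m>0)).astype(np.uint8)
    k,l,s,ce=cv2.connectedComponentsWithStats(m);i=l[v,u];e=s[i]
    w=wr(*ce[i],.062);print(n,ce[i].round(1),e,w.round(4),"diam",2*np.sqrt(e[4]/np.pi)*np.linalg.norm(wr(u+1,v,.062)-wr(u,v,.062)))
E
python3 w.py
```

```text
big [266.8 198.8] [ 242  175   50   49 1939] [0.5038 0.304  0.062 ] diam 0.04030372218987222
small [376.3 211.3] [365 201  23  22 399] [0.5153 0.2149 0.062 ] diam 0.01845750097761416
```

```bash
python3 g.py "[.503,.302,.150]"
```

```text
2.65 [0.4986 0.2625 0.3046] [-3.135e+00 -1.000e-03  2.520e-01] q [ 0.1   0.42 -0.8   1.76  0.33  1.09 -2.13] F [-1.3  6.1  0.9] -0.00012810541194268184
tool units [ 0.047  -0.124   0.5152]
```

The arm was still settling when that picture was taken, so I'll approach, let it settle and re-measure.

>>> {"api": "step_arm", "payload": {"increments": [[0.01,-0.02,0.05,0],[0.01,-0.025,0.05,0],[0.01,-0.025,0.05,0],[0.01,-0.025,0.05,0],[0,-0.025,0.05,0],[0,0,0.03,0],[0,0,0,0],[0,0,0,0],[0,0,0,0],[0,0,0,0]]}}

```text
time: 3.48
eef_pos: [0.506, 0.2896, 0.2208]
eef_rot: [3.142, -0.002, 0.242]
force: [0.0, 0.0, 0.4]
opening: 0.0003
grasp_force: 0.0
```

```bash
python3 - <<'E'
from h import *
import pickle
o=robot.get_obs();c=grab("wrist","pics/w2.png");pickle.dump((o,c),open("w.pkl","wb"))
E
python3 g.py "[.503,.302,.150]"
```

```text
3.5333 [0.506  0.2897 0.2209] [ 3.142e+00 -2.000e-03  2.420e-01] q [-0.01  0.55 -0.73  1.79  0.44  0.97 -2.25] F [-0.3 -1.2  0.3] 6.588736383093065e-06
tool units [ 0.0003 -0.0423  0.2363]
```

View pics/w2.png

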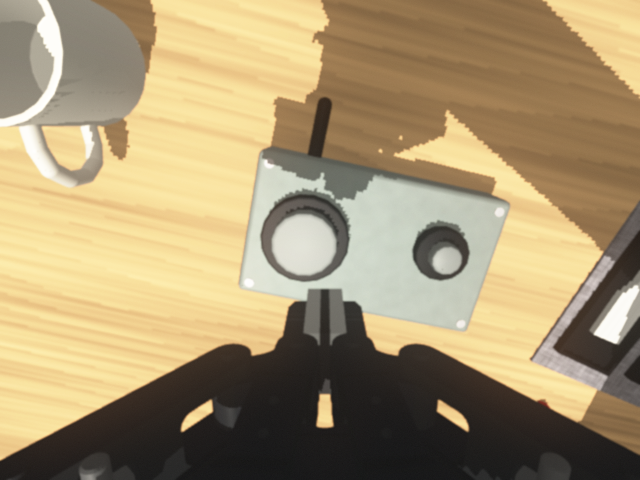

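The arm is still now. The big disc is at about (304,244) and the small one at about (446,260), so I'll re-measure from this view.

```bash
sed -i 's/(268,197),24/(304,244),33/;s/(376,210),11/(446,260),15/' w.py; python3 w.py
```

```text
big [303.3 244.4] [ 271  214   65   62 3210] [0.5041 0.3044 0.062 ] diam 0.039424417225077515
small [446.4 260.1] [432 247  30  27 640] [0.5155 0.2153 0.062 ] diam 0.01781227639648458
```

>>> {"api": "step_arm", "payload": {"increments": [[0.004,-0.015,0.03,0],[0,-0.015,0.04,0],[0,-0.0145,0.05,0],[0,0,0.05,0],[0,0,0.04,0],[0,0,0.03,0],[0,0,0.02,0],[0,0,0,0],[0,0,0,0],[0,0,0,0]]}}

```text
time: 4.37
eef_pos: [0.5035, 0.3035, 0.1424]
eef_rot: [-3.141, -0.001, 0.243]
force: [0.0, -0.5, 1.3]
opening: -0.0004
grasp_force: 0.0
```

```bash
python3 g.py "[.504,.303,.127]"
```

```text
4.3667 [0.5035 0.3035 0.1424] [-3.141e+00 -1.000e-03  2.430e-01] q [-0.09  0.66 -0.66  1.82  0.53  0.84 -2.34] F [ 0.  -0.5  1.3] -0.00042882954632768853
tool units [0.0011 0.0019 0.0513]
```

>>> {"api": "step_arm", "payload": {"increments": [[0,0,0.01,0],[0,0,0.01,0],[0,0,0.007,0],[0,0,0.007,0],[0,0,0.006,0],[0,0,0.004,0],[0,0,0,0],[0,0,0,0],[0,0,0,0],[0,0,0,0]]}}

```text
time: 5.2
eef_pos: [0.5035, 0.3032, 0.129]
eef_rot: [3.142, -0.001, 0.243]
force: [0.6, -0.8, 4.8]
opening: -0.0003
grasp_force: 2.3
```

Force is 4.8 N, close to fully down, so a little more.

>>> {"api": "step_arm", "payload": {"increments": [[0,0,0.004,0],[0,0,0.003,0],[0,0,0,0],[0,0,0,0],[0,0,0,0],[0,0,0,0],[0,0,0,0],[0,0,0,0],[0,0,0,0],[0,0,0,0]]}}

```text
time: 6.03
eef_pos: [0.5035, 0.3034, 0.1285]
eef_rot: [3.141, -0.001, 0.243]
force: [-3.5, -4.6, 19.0]
opening: -0.0002
grasp_force: 9.2
```

The button is bottomed at 19 N. Lifting now, then over to the break.

>>> {"api": "step_arm", "payload": {"increments": [[0,0,-0.02,0],[0,0,-0.05,0],[0,0,-0.08,0],[0,0,-0.08,0],[0,0,-0.08,0],[0,0,-0.06,0],[0,0,-0.03,0],[0,0,0,0],[0,0,0,0],[0,0,0,0]]}}

```text
time: 6.87
eef_pos: [0.5025, 0.3026, 0.2453]
eef_rot: [3.141, 0.002, 0.243]
force: [-1.1, 0.5, 0.4]
opening: -0.0003
grasp_force: 0.0
```

```bash
python3 g.py "[.558,-.14,.2]"
```

```text
6.8667 [0.5025 0.3026 0.2453] [3.141e+00 2.000e-03 2.430e-01] q [-0.02  0.53 -0.75  1.76  0.41  1.02 -2.25] F [-1.1  0.5  0.4] -0.00026449605886068615
tool units [-0.1751  1.4764  0.1508]
```

>>> {"api": "step_arm", "payload": {"increments": [[-0.0135,0.113,0,0],[-0.0135,0.113,0,0],[-0.0135,0.113,0,0],[-0.0135,0.113,0,0],[-0.0135,0.113,0,0],[-0.0135,0.113,0,0],[-0.0135,0.113,0,0],[-0.0135,0.113,0,0],[-0.0135,0.113,0,0],[-0.0135,0.113,0,0]]}}

```text
time: 7.7
eef_pos: [0.5444, -0.0373, 0.2451]
eef_rot: [-3.14, 0.002, 0.243]
force: [0.3, 0.5, 0.6]
opening: -0.0003
grasp_force: 0.0
```

>>> {"api": "step_arm", "payload": {"increments": [[-0.02,0.1,0,0],[-0.01,0.1,0,0],[-0.01,0.08,0,0],[0,0.046,0,0],[0,0.02,0,0],[0,0,0,0],[0,0,0,0],[0,0,0,0],[0,0,0,0],[0,0,0,0]]}}

```text
time: 8.53
eef_pos: [0.5587, -0.1376, 0.2468]
eef_rot: [-3.141, -0.0, 0.245]
force: [-0.5, 0.2, 0.5]
opening: -0.0005
grasp_force: 0.0
```

```bash
python3 - <<'E'
from h import *
import pickle
o=robot.get_obs();c=grab("wrist","pics/w3.png");pickle.dump((o,c),open("w.pkl","wb"))
E
python3 g.py "[.558,-.14,.105]"
```

```text
8.5833 [ 0.5588 -0.1379  0.2468] [ 3.142 -0.     0.245] q [ 0.72  0.49 -0.68  1.79  0.36  0.99 -1.43] F [ 0.1 -1.  -0.2] 0.0003243746859114341
tool units [-0.0041  0.006   0.4727]
```

View pics/w3.png

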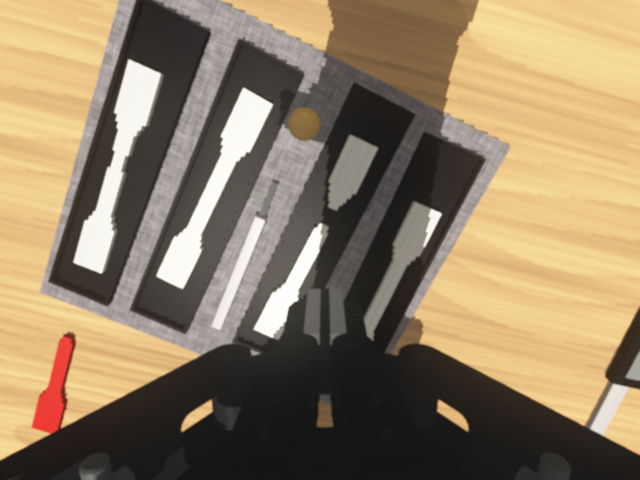

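The wrist view shows the break: half_long ends at about (323,225) and half_short begins at about (334,208), so the gap middle is near (328,217). The other three specimens are in one piece.

```bash
sed '/^# bright/,$d' w.py > w3.py; echo 'for a in((323,225),(334,208),(328,217)):print(wr(*a,.012).round(4))' >> w3.py; python3 w3.py
```

```text
[ 0.5524 -0.136   0.012 ]
[ 0.5682 -0.1412  0.012 ]
[ 0.5599 -0.1383  0.012 ]
```

All three views agree on (0.559, -0.139). Descending to 2 cm above it and holding.

>>> {"api": "step_arm", "payload": {"increments": [[0,0.003,0.05,0],[0,0,0.08,0],[0,0,0.09,0],[0,0,0.09,0],[0,0,0.07,0],[0,0,0.05,0],[0,0,0.03,0],[0,0,0.012,0],[0,0,0,0],[0,0,0,0]]}}

```text
time: 9.42
eef_pos: [0.5596, -0.1399, 0.1058]
eef_rot: [3.141, -0.001, 0.243]
force: [-0.6, 0.4, 0.5]
opening: 0.0
grasp_force: 0.0
```

>>> {"api": "step_arm", "payload": {"increments": [[0,0,0,0],[0,0,0,0],[0,0,0,0],[0,0,0,0],[0,0,0,0],[0,0,0,0],[0,0,0,0],[0,0,0,0],[0,0,0,0],[0,0,0,0]]}}

```text
time: 10.25
eef_pos: [0.5589, -0.1401, 0.105]
eef_rot: [-3.142, 0.0, 0.243]
force: [0.8, -0.5, 0.6]
opening: -0.0001
grasp_force: 0.0
```

```bash
python3 - <<'E'
from h import *
c=robot.read_camera("side")["color"]; cv2.imwrite("pics/s2.png",cv2.resize(c[200:345,270:425],None,fx=3.5,fy=3.5,interpolation=cv2.INTER_CUBIC)[:,:,::-1])
E
```

```text
(no output)
```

View pics/s2.png

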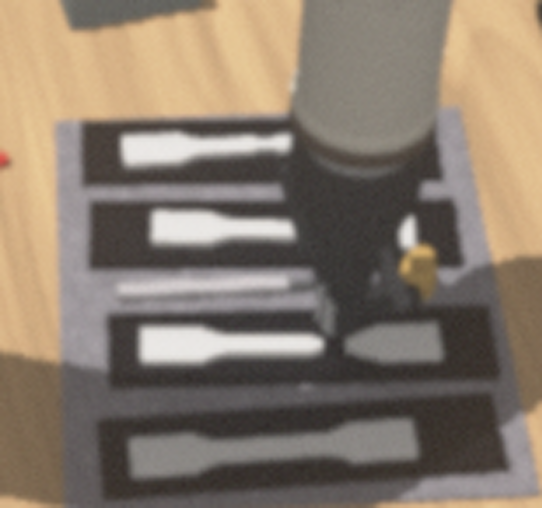

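The fingertips, near crop (330,325), hover just above the gap at (333,345), and nothing has moved. I'll hold for more than two seconds.

>>> {"api": "step_arm", "payload": {"increments": [[0,0,0,0],[0,0,0,0],[0,0,0,0],[0,0,0,0],[0,0,0,0],[0,0,0,0],[0,0,0,0],[0,0,0,0],[0,0,0,0],[0,0,0,0]]}}

```text
time: 11.13
eef_pos: [0.5589, -0.1401, 0.105]
eef_rot: [3.142, -0.0, 0.243]
force: [0.0, -0.2, 0.4]
opening: 0.0003
grasp_force: 0.0
```

>>> {"api": "step_arm", "payload": {"increments": [[0,0,0,0],[0,0,0,0],[0,0,0,0],[0,0,0,0],[0,0,0,0],[0,0,0,0],[0,0,0,0],[0,0,0,0],[0,0,0,0],[0,0,0,0]]}}

```text
time: 11.97
eef_pos: [0.5589, -0.1401, 0.105]
eef_rot: [3.142, -0.0, 0.243]
force: [-0.1, 0.7, -0.2]
opening: 0.0003
grasp_force: 0.0
```

>>> {"api": "step_arm", "payload": {"increments": [[0,0,0,0],[0,0,0,0],[0,0,0,0],[0,0,0,0],[0,0,0,0],[0,0,0,0],[0,0,0,0],[0,0,0,0],[0,0,0,0],[0,0,0,0]]}}

```text
time: 12.8
eef_pos: [0.5589, -0.1401, 0.105]
eef_rot: [3.142, -0.0, 0.243]
force: [0.4, 0.3, 0.3]
opening: 0.0001
grasp_force: 0.0
```

>>> {"api": "step_arm", "payload": {"increments": [[0,0,-0.04,0],[0,0,-0.08,0],[0,0,-0.09,0],[0,0,-0.09,0],[0,0,-0.08,0],[0,0,-0.06,0],[0,0,-0.02,0],[0,0,0,0],[0,0,0,0],[0,0,0,0]]}}

```text
time: 13.63
eef_pos: [0.558, -0.1401, 0.2417]
eef_rot: [-3.141, 0.002, 0.243]
force: [-1.1, -0.5, 0.3]
opening: 0.0001
grasp_force: 0.0
```

```bash
python3 g.py "[.515,.2145,.142]"
```

```text
13.6333 [ 0.558  -0.1401  0.2417] [-3.141e+00  2.000e-03  2.430e-01] q [ 0.72  0.49 -0.68  1.79  0.36  0.99 -1.43] F [-1.1 -0.5  0.3] 0.0001313445620655358
tool units [ 0.145  -1.1819  0.3325]
```

>>> {"api": "step_arm", "payload": {"increments": [[0.0125,-0.1,0,0],[0.0125,-0.1,0,0],[0.0125,-0.1,0,0],[0.0125,-0.1,0,0],[0.0125,-0.1,0,0],[0.0125,-0.1,0,0],[0.0125,-0.1,0,0],[0.0125,-0.1,0,0],[0.0125,-0.1,0,0],[0.0125,-0.1,0,0]]}}

```text
time: 14.47
eef_pos: [0.522, 0.1612, 0.2414]
eef_rot: [-3.141, 0.003, 0.243]
force: [-0.3, 0.2, -0.8]
opening: -0.0
grasp_force: 0.0
```

>>> {"api": "step_arm", "payload": {"increments": [[0.01,-0.09,0,0],[0.01,-0.06,0,0],[0,-0.032,0.03,0],[0,0,0.05,0],[0,0,0.06,0],[0,0,0.06,0],[0,0,0.05,0],[0,0,0,0],[0,0,0,0],[0,0,0,0]]}}

```text
time: 15.3
eef_pos: [0.5157, 0.2149, 0.168]
eef_rot: [-3.141, 0.001, 0.243]
force: [0.1, -0.6, 0.0]
opening: -0.0002
grasp_force: 0.0
```

```bash
python3 g.py "[.515,.2145,.142]"
```

```text
15.3 [0.5157 0.2149 0.168 ] [-3.141e+00  1.000e-03  2.430e-01] q [ 0.09  0.58 -0.69  1.88  0.48  0.85 -2.17] F [ 0.1 -0.6  0. ] -0.00017288648632186055
tool units [-0.0027  0.0006  0.0866]
```

>>> {"api": "step_arm", "payload": {"increments": [[-0.002,0,0.03,0],[0,0,0.03,0],[0,0,0.02,0],[0,0,0.014,0],[0,0,0.01,0],[0,0,0.01,0],[0,0,0.008,0],[0,0,0.006,0],[0,0,0,0],[0,0,0,0]]}}

```text
time: 16.13
eef_pos: [0.5151, 0.2144, 0.1298]
eef_rot: [3.141, 0.0, 0.243]
force: [-1.7, -0.6, 3.4]
opening: 0.0002
grasp_force: 2.1
```

>>> {"api": "step_arm", "payload": {"increments": [[0,0,0.004,0],[0,0,0.003,0],[0,0,0,0],[0,0,0,0],[0,0,0,0],[0,0,0,0],[0,0,0,0],[0,0,0,0],[0,0,0,0],[0,0,0,0]]}}

```text
time: 16.97
eef_pos: [0.5152, 0.2145, 0.1286]
eef_rot: [3.141, -0.0, 0.243]
force: [-4.7, -2.7, 13.5]
opening: -0.0003
grasp_force: 6.5
```

The small button is bottomed at 13.5 N and the same height as the big one. Lifting clear.

>>> {"api": "step_arm", "payload": {"increments": [[0,0,-0.02,0],[0,0,-0.05,0],[0,0,-0.08,0],[0,0,-0.08,0],[0,0,-0.08,0],[0,0,-0.06,0],[0,0,-0.03,0],[0,0,0,0],[0,0,0,0],[0,0,0,0]]}}

```text
time: 17.8
eef_pos: [0.5148, 0.2139, 0.2462]
eef_rot: [3.141, 0.002, 0.243]
force: [0.3, -0.3, -0.0]
opening: 0.0003
grasp_force: 0.0
```

>>> {"api": "step_arm", "payload": {"increments": [[0,0,0,0],[0,0,0,0],[0,0,0,0],[0,0,0,0],[0,0,0,0],[0,0,0,0],[0,0,0,0],[0,0,0,0],[0,0,0,0],[0,0,0,0]]}}

```text
time: 18.63
eef_pos: [0.5153, 0.2144, 0.2476]
eef_rot: [3.142, -0.0, 0.243]
force: [0.1, -1.3, 1.0]
opening: -0.0002
grasp_force: 0.0
```

```bash
python3 - <<'E'
from h import *
o=robot.get_obs();print(o["time"],o["eef_pos"],o["force"]);print(robot.finish_job())
E
```

```text
18.6333 [0.51531155 0.21443551 0.24757381] [ 0.09611112 -1.29270952  0.98458292]
the job is handed in; nothing more can be done
None
```

The job is handed in at 18.6 s: I pressed the big button fully, held the fingertips about 2 cm above the break for over 3 s, pressed the small button fully, and lifted clear with both buttons released (no verdict came back).

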